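# Close the sticky shutter under the hand press and lock it

### The arm

A 6-joint arm with a two-finger parallel gripper is mounted at the origin on the work surface. World frame = base frame: x ahead of the robot, y to its left, z up, the work surface at z = 0. Lengths are in mm, angles in rad, forces in N, time in s.
With the tool pointing down it reaches from about 275 to 1000 mm from the base axis. Payload 8.4 kg.
Tool frame: the origin (TCP) lies at the very end of the fingers, on their centre line; the grasp point (between the pads) lies 19 mm behind it; z points along the fingers, x is the direction in which the jaws open and shut, and the axes are right-handed (so a half turn about z gives the same grasp; the last joint's range is limited). The gripper opens to 85 mm and grips with 20 to 120 N. Pads are 22 mm wide; open, the fingers measure 114 mm over their backs; the gripper's body (76 mm by 85 mm) begins 54 mm behind the grasp point. The pads swing forward as they close: fully open they stand 13 mm farther back than shut.
Start: joints at [1.177, 0.353, 1.633, -0, 1.155, -0.002], TCP at [238.657, 577.643, 231.281] pointing down, gripper open.
Joint ranges: [-2.63, 2.63], [-0.92, 2.1], [0.06, 2.66], [-1.3, 4.44], [0, 2.69], [-3.02, 3.02]. Speed limits (rad/s): [2.22, 2.22, 2.79, 3.14, 3.14, 3.14].

### API

Orientations are given as [roll, pitch, yaw] about the fixed x, y, z axes, in that order (R = Rz(yaw) Ry(pitch) Rx(roll)).
In Python, from rig import r gives the robot as it stands. The module is installed in compiled form; this text tells all that it offers.
- The arm moves only by the tool apply_moves, never from a script. Its argument "targets" is a list that holds one entry, the list of rows, each a list of 7 numbers: the gripper's target within -1 to 1 (fully open at 1, half-way at 0, shut at -1), then the shift along the tool's x, y, z in cm, then the turn, a rotation vector about the tool's x, y, z in degrees. A call has 1 to 8 rows; each row is the pose to reach, as a shift and turn from the pose measured when the call began, along the tool's axes at that moment; what a row does not reach only later rows make up. A row lasts 1/10 s, in which the tool goes at most 50 mm and 8.59 degrees, less where a joint would pass 70% of its speed; a pose out of reach is approached as far as the arm can. A call with a gripper value outside its range is refused whole. The fingers move at their own pace and stop on an object; "newtons" is the grip in N (left out, the last holds). Time passes only in rows, so rows that repeat a pose let the fingers close. It gives the time, the measured TCP pose, the force and the opening at its end, in the units of the state.
- r.sense(): the state, without advancing time (a new reading comes with each control period).
- r.grab_frame(name): name is "scene" or "top"; returns a dict with "pixels" (384x512x3 uint8, red, green, blue), "fov_y" (degrees; the focal length in pixels is half the picture's height over the tangent of half this angle, whatever the lens; pixels are square), "cx", "cy" (the principal point, pixels), "R" (3x3) and "t" (3): a world point X has camera coordinates R X + t. Camera axes: x right, y down, z forward; pixel columns grow to the right and rows downward; lengths in mm; the calibration is good to about 2 mm. A picture is of the moment at which its call begins. There is no depth.
- r.sign_off(): hands the job in, once; it reports no verdict.
The state is a dict: "clock": time; "qpos": joint angles; "qvel": joint speeds; "joint_efforts": joint torques, N m; "eef_pos": TCP position; "tcp_rot": TCP orientation; "contact_force": force on the tool from outside, world axes, zero at the start; "wrist_torque": the same for the moment, N m; "opening": opening from 0.0 (shut) to 1.0 (fully open).
Only numpy, scipy, OpenCV 4.12 (cv2) and the standard library are available. Lean on these libraries where they do the work, as an engineer would, in place of code of your own. Each camera call takes 0.05 s, during which the arm holds its last target. There are 200 camera calls.

### The job

Close the wide metal shutter that runs in a sticky track under the hand press: push its two yellow end lugs in turn, a little at a time so that it does not rack and jam, until both ends are fully home against the black rubber buffers, finishing with a firm push of about 12 N on the last end to seat it, but never force it with more than 25 N. Then press the red-headed lock pin fully down behind it so that it cannot slide back, without leaning hard on the press, and leave everything else where it lies.

Things in the scene. Friction and masses are not known exactly. Their poses are not given: they have to be found in the camera images.
- press_base: Green cast iron base of the hand press, fixed, 250 (x) x 380 (y) mm. Origin: on the shelf under the middle of the track. x: the shutter's closing direction (away from the robot), y left, z up; all positions here are in this frame, heights above the shelf. At each side a ledge 30 mm high (|y| 138..188) carries the shutter under a dark lip (|y| 150..188, top 46 mm).
- bed_plate (a point): Centre of the near edge of the press's bed plate, on its top: x -125, y 0, height 58 mm. The plate (|y| up to 70, x -125..225 mm) bridges the track and the shutter passes under it, so only the shutter's two ends (|y| 70..150 mm) can be reached from above, and a hand going from one end to the other must pass over it.
- press_head (a point): Centre of the near face of the press's head (x 65..205, |y| up to 32, height 220..290 mm), above the steel anvil (x 60..120, |y| up to 35, top 98 mm). Behind are the column (x 155..205) and the curved lever (up to 420 mm high, leaning away from the robot). Not to be touched.
- shutter: Flat aluminium shutter in the track, loose, about 0.8 kg, 90 (x) x 330 (y) x 6 mm. Origin: centre of its underside, 30 mm high; axes as the base's when square. Starts 60 to 75 mm short of home, nearly square. Home: origin at x = 55 mm of the base, far edge against both buffers. Stays where it is left. Pushing one end takes about 2 to 8 N while it runs free.
- track (a point): Middle of the track (base x 0, y 0, 30 mm high). Sticky, with hidden side play of 2.5 to 5 mm in all: an end pushed alone swings ahead while the other stays back; once it leads by some 7 to 15 mm (hidden, differs each time) the shutter jams and the force rises steeply. Pushing the other end frees it.
- buffer_left: Middle of the near face of the left black rubber buffer (34 mm wide, 26 to 42 mm high), at x = 100, y = 115 mm of the base. The shutter's far edge rests on it at home; it gives a millimetre or two under a firm push.
- buffer_right: The same for the right buffer, at x = 100, y = -115 mm of the base.
- lug_left (a point): Centre of the near face of the yellow push lug at the shutter's left end (y = +115 mm of the shutter, on its near edge), 45 mm above the shelf. The lug is an upright tab 36 mm wide (y), 8 mm thick (x), from 36 to 54 mm above the shelf; push it towards the base's +x. At home this point is at x = 10 mm of the base.
- lug_right (a point): The same for the right end's yellow lug (y = -115 mm of the shutter). At home at x = 10 mm of the press base.
- lock_pin (a joint): How far the lock pin is pressed, m: 0 raised, 0.012 fully down. It resists with about 4 N and stays where it is left. The pin is 10 mm thick and comes down behind the shutter's near edge at the left end; if the shutter is not home the pin strikes it and stops after about 4 mm.
- lock_pin_top (a point): Centre of the top of the lock pin's red head, 26 mm in diameter, 14 mm high, above a brass collar on the left lip at x = 1, y = 156 mm of the press base; 87 mm above the shelf when raised, 75 mm when fully down. Moves with the pin.
- grommet: Black rubber grommet, 28 mm across, 10 mm high, in the left pocket. Leave alone.
- bush: Copper bush, 24 mm across, 16 mm high, in the right pocket. Leave alone.
- nut_driver: Nut driver with an orange handle, 210 mm long, 28 mm thick, lying on the shelf. Leave alone.
- weight_block: Bronze weight block, 60 x 45 x 52 mm. Leave alone.
- handle_shroud: Grey plastic curling-stone handle shroud, 110 x 50 x 64 mm. Leave alone.
- oil_bottle: Closed white bottle, 48 mm across, 120 mm high. Leave alone.
- wrench: Steel wrench 170 mm long, lying. Leave alone.

How it is judged (in metres and radians):
On the way, in this order (a step that is already met when the one before it is completed fails the run):
1. both ends of the shutter are home (within 2 mm) while the fingers push it with at least 9 N (x of each of lug_left, lug_right in the frame of press_base above 0.008 m and contact force between shutter and the fingers above 9 N), for 0.02 s.
2. the lock pin is pressed down (value of joint lock_pin above 0.01 m), for 0.2 s.
At the end, for the whole second after the job is handed in: Both lugs of the shutter are within 2 mm of home (lug points at 8 mm or more in x of the press base), the lock pin is pressed at least 10 mm down, and the shutter is at rest (x of each of lug_left, lug_right in the frame of press_base above 0.008 m and value of joint lock_pin above 0.01 m and linear speed of shutter below 0.01 m/s); the robot touches nothing.
It fails at once if the robot pushed the shutter with more than 25 N (contact force between shutter and the fingers above 25 N or contact force between shutter and the arm above 25 N).
It fails at once if the robot leaned on the press, its base or the lock pin with more than 30 N (contact force between press_base and the fingers above 30 N or contact force between press_base and the arm above 30 N).
It fails at once if a bystander was moved by more than 20 mm (distance of any of grommet, bush, nut_driver, weight_block, handle_shroud, oil_bottle, wrench from where it was at the start of the episode above 0.02 m).
It also fails if it takes over 72 s, if anything falls off the work surface, if the arm or the gripper's body presses on something with over 40 N, if the wrist force passes 120 N, or if a joint passes its speed limit or range.

## Working session

There is one attempt and no reset: what is moved stays moved. The work goes in short steps, Python scripts to look and compute and a tool call to move; the robot and the scene stay as the last step left them, time stands still between calls to the robot, and variables do not carry over. Pictures are saved under pics/ and viewed, about 8 in all and at most 12, crops included, and the job is handed in when it is done.

Besides the shell and the picture viewer there is one more tool, called after "Call:" as name(argument=value, ...), one argument or row to a line, values as JSON. apply_moves: Moves the arm, as the interface text tells. Its arguments: {"type":"object","properties":{"targets":{"type":"array"},"newtons":{"type":"number"}},"required":["targets"]}

```bash
mkdir -p pics; python3 - <<'E'
from rig import r
import cv2,numpy as np,pickle
s=r.sense();print(s)
d={}
for n in("scene","top"):
    f=r.grab_frame(n);d[n]=f
    cv2.imwrite(f"pics/{n}0.png",cv2.resize(f["pixels"][:,:,::-1],(800,600),interpolation=cv2.INTER_CUBIC))
    print(n,f["fov_y"],f["cx"],f["cy"],np.round(f["R"],3).tolist(),f["t"])
pickle.dump(d,open("f0.pkl","wb"))
E
```

```text
{'clock': 0.0, 'qpos': array([ 1.17661708e+00,  3.53622619e-01,  1.63414043e+00,  1.95028841e-05,
        1.15518431e+00, -2.40368991e-03]), 'qvel': array([-0.00051871,  0.00011561,  0.00108271, -0.00108427, -0.0009485 ,
        0.00096329]), 'joint_efforts': array([-3.91617621e-03, -6.05250835e+01, -3.42054391e+01, -2.89136506e-04,
        9.45301610e-03, -1.95137687e-06]), 'eef_pos': array([238.45862531, 577.21013543, 230.57492354]), 'tcp_rot': array([-3.14157157e+00,  1.35466067e-03,  1.17901290e+00]), 'contact_force': array([-0.12075307,  0.28263932, -0.39470913]), 'wrist_torque': array([ 0.08866192, -0.022779  , -0.00459289]), 'opening': 0.9960929760907888}
scene 48.38875458599222 263.3158332880272 193.46907333887572 [[0.999, 0.04, -0.006], [0.024, -0.693, -0.72], [-0.033, 0.719, -0.694]] [-513.45317603  102.01943715 1679.23298489]
top 48.545162481374014 250.70057164336393 195.71421347388926 [[-0.021, -1.0, -0.013], [-0.997, 0.022, -0.072], [0.072, 0.011, -0.997]] [  21.00916531  495.62688734 1310.54525455]
```

View pics/scene0.png

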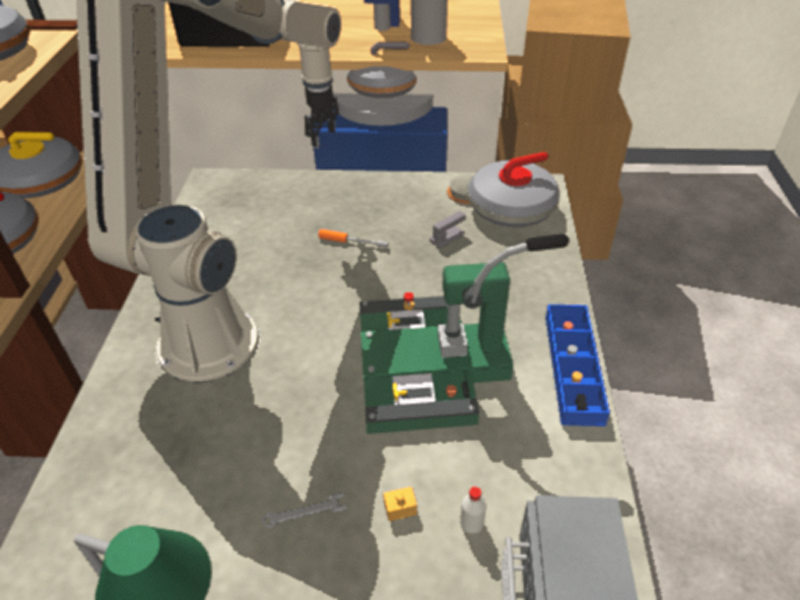

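View pics/top0.png

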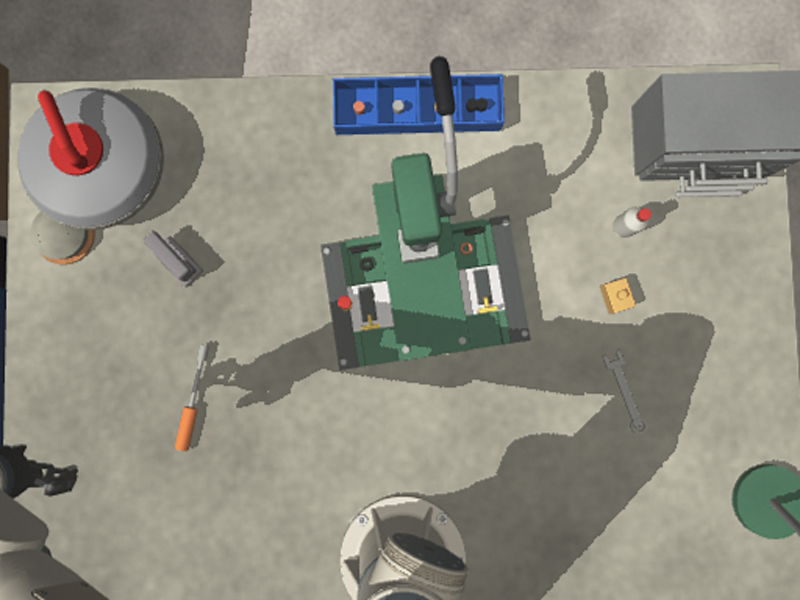

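```bash
cat > h.py <<'E'
import numpy as np,cv2
def ray(f,u,v):
    R=np.array(f["R"]);t=np.array(f["t"]);h=f["pixels"].shape[0]
    F=h/2/np.tan(np.radians(f["fov_y"])/2)
    d=R.T@np.array([(u-f["cx"])/F,(v-f["cy"])/F,1]);return -R.T@t,d
def onz(f,u,v,z):
    c,d=ray(f,u,v);return (c+d*(z-c[2])/d[2])[:2]
def proj(f,X):
    h=f["pixels"].shape[0];F=h/2/np.tan(np.radians(f["fov_y"])/2)
    p=np.array(f["R"])@np.array(X)+np.array(f["t"]);return p[:2]/p[2]*F+[f["cx"],f["cy"]]
def blobs(f,name,amin=6):
    hsv=cv2.cvtColor(f["pixels"],cv2.COLOR_RGB2HSV)
    lo,hi={"yellow":((20,140,100),(33,255,255)),"red":((0,190,110),(6,255,255))}[name]
    m=cv2.inRange(hsv,lo,hi);n,l,s,c=cv2.connectedComponentsWithStats(m)
    return [(c[i].round(1).tolist(),s[i].tolist()) for i in range(1,n) if s[i][4]>=amin],l
def tri(fs,uvs):
    A=np.zeros((3,3));b=np.zeros(3)
    for f,(u,v) in zip(fs,uvs):
        c,d=ray(f,u,v);d/=np.linalg.norm(d);P=np.eye(3)-np.outer(d,d);A+=P;b+=P@c
    return np.linalg.solve(A,b)
E
python3 - <<'E'
import pickle,cv2
from h import *
d=pickle.load(open("f0.pkl","rb"))
for n in d:
    for c in("yellow","red"): print(n,c,blobs(d[n],c)[0])
a=d["top"]["pixels"][130:245,195:350,::-1]; b=d["scene"]["pixels"][175:285,220:340,::-1]
cv2.imwrite("pics/top_c.png",cv2.resize(a,None,fx=5,fy=5,interpolation=cv2.INTER_CUBIC))
cv2.imwrite("pics/scene_c.png",cv2.resize(b,None,fx=5,fy=5,interpolation=cv2.INTER_CUBIC))
E
```

```text
scene yellow [([17.2, 91.6], [5, 84, 29, 18, 372]), ([250.4, 204.4], [248, 200, 8, 9, 32]), ([369.0, 240.0], [368, 239, 3, 3, 9]), ([254.1, 250.2], [251, 245, 10, 11, 44]), ([255.3, 318.7], [246, 312, 20, 15, 180])]
scene red [([332.7, 107.5], [320, 97, 30, 21, 274]), ([261.1, 189.4], [259, 188, 5, 4, 17]), ([303.5, 315.0], [301, 313, 6, 5, 26])]
top yellow [([311.4, 196.3], [306, 191, 12, 9, 31]), ([236.8, 207.9], [232, 202, 11, 9, 24])]
top red [([26.2, 60.0], [25, 59, 4, 4, 6]), ([47.5, 110.8], [43, 110, 10, 2, 10])]
```

View pics/top_c.png

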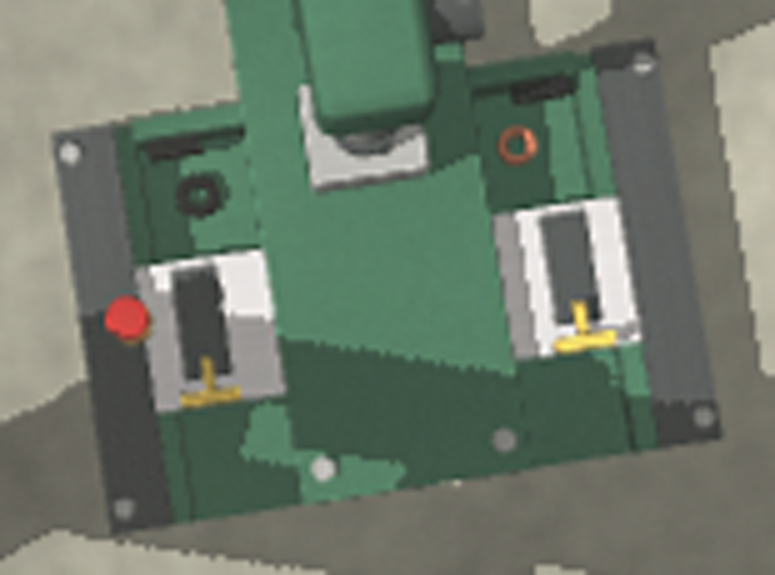

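```bash
python3 - <<'E'
import pickle
from h import *
d=pickle.load(open("f0.pkl","rb"));f=d["top"]
U=lambda x,y:((x+.5)/5-.5+195,(y+.5)/5-.5+130)
pts=np.array([onz(f,*U(*p),46) for p in [(112,533),(720,435),(52,132),(653,42)]])
print(pts.round(1))
M=np.array([[-125,188],[-125,-188],[125,188],[125,-188]],float)
c=pts.mean(0);H=M.T@(pts-c);u,s,vt=np.linalg.svd(H);R=(vt.T@u.T);th=np.arctan2(R[1,0],R[0,0])
print(c,th,np.degrees(th),(pts-c)@R-M)
loc=lambda p:(p-c)@R
print("pin",loc(onz(f,*U(127,318),87)))
for n,p in(("L",(211,397)),("R",(585,341))):print(n,loc(onz(f,*U(*p),54)), onz(f,*U(*p),54))
# scene checks
for n,p,z in(("pin",(261.1,189.4),80),("L",(249.5,205),48),("R",(253,250.5),48)):print(n,loc(onz(d["scene"],*p,z)))
# palletised: exact bars from yellow mask top
np.savez("base.npz",c=c,th=th)
E
```

```text
[[ 373.   115. ]
 [ 424.6 -255.3]
 [ 619.6  148.2]
 [ 666.9 -222.8]]
[521.00954157 -53.72643278] 0.1330269347564481 7.621881923106638 [[ 0.62747858 -1.13851661]
 [ 2.68261578  0.9835045 ]
 [-0.52441202 -0.90175159]
 [-2.78568234  1.0567637 ]]
pin [4.04943673e-02 1.55478121e+02]
L [-52.33253851 114.64269132] [453.93373707  52.96226255]
R [ -53.65380309 -114.42444472] [ 483.00645116 -174.2563015 ]
pin [  1.52421024 159.42107226]
L [-48.62035177 109.45407365]
R [ -51.93388469 -115.80029433]
```

```bash
cat >> h.py <<'E'
B=np.load("base.npz") if __import__("os").path.exists("base.npz") else None
from scipy.spatial.transform import Rotation as Ro
def plan(s,tgts,yaw=None):
    c,th=B["c"],float(B["th"]);R=Ro.from_euler("xyz",s["tcp_rot"]).as_matrix()
    Rb=np.array([[np.cos(th),-np.sin(th)],[np.sin(th),np.cos(th)]])
    print("t",round(s["clock"],2),"press",(Rb.T@(s["eef_pos"][:2]-c)).round(1),s["eef_pos"][2].round(1),"F",(Rb.T@s["contact_force"][:2]).round(1),s["contact_force"][2].round(1),"op",round(s["opening"],2),"rpy",s["tcp_rot"].round(3))
    for x,y,z in tgts:
        p=np.append(Rb@[x,y]+c,z); G=Ro.from_euler("xyz",[np.pi,0,th+np.pi/2]).as_matrix()
        print((x,y,z),(R.T@(p-s["eef_pos"])/10).round(2),Ro.from_matrix(R.T@G).as_rotvec(degrees=True).round(1))
E
python3 - <<'E'
from rig import r
from h import *
plan(r.sense(),[(-78,115,140),(-78,115,70)])
E
```

```text
t 0.1 press [-196.3  662.9] 230.6 F [-0.2  0.3] -1.1 op 1.0 rpy [3.142e+00 1.000e-03 1.179e+00]
(-78, 115, 140) [-41.47  37.69   9.12] [ -0.    0.1 -30.1]
(-78, 115, 70) [-41.46  37.69  16.12] [ -0.    0.1 -30.1]
```

Call:
apply_moves(
  targets=[
    [[-1,-41.5,37.7,6,0,0,-30],[-1,-41.5,37.7,6,0,0,-30],[-1,-41.5,37.7,6,0,0,-30],[-1,-41.5,37.7,6,0,0,-30],[-1,-41.5,37.7,6,0,0,-30],[-1,-41.5,37.7,6,0,0,-30],[-1,-41.5,37.7,6,0,0,-30],[-1,-41.5,37.7,6,0,0,-30]],
  ],
)

```text
clock: 0.9
eef_pos: [373.2, 201.9, 188.5]
tcp_rot: [-3.141, 0.001, 1.703]
contact_force: [1.3, 0.2, 0.5]
opening: 0.001
```

```bash
python3 - <<'E'
from rig import r
from h import *
plan(r.sense(),[(-78,115,140),(-78,115,70)])
E
```

```text
t 0.9 press [-112.6  273. ] 188.5 F [1.3 0.1] 0.5 op 0.0 rpy [-3.141e+00  1.000e-03  1.703e+00]
(-78, 115, 140) [-15.79   3.48   4.87] [-0.   0.1 -0. ]
(-78, 115, 70) [-15.78   3.48  11.87] [-0.   0.1 -0. ]
```

Call:
apply_moves(
  targets=[
    [[-1,-15.8,3.3,4.8,0,0,0],[-1,-15.8,3.3,4.8,0,0,0],[-1,-15.8,3.3,4.8,0,0,0],[-1,-15.8,3.3,4.8,0,0,0],[-1,-15.8,3.3,9.5,0,0,0],[-1,-15.8,3.3,12,0,0,0],[-1,-15.8,3.3,12,0,0,0]],
  ],
)

```text
clock: 1.6
eef_pos: [424.0, 48.8, 66.0]
tcp_rot: [-3.135, 0.001, 1.702]
contact_force: [0.3, 0.0, 1.6]
opening: 0.0
```

```bash
python3 - <<'E'
from rig import r
from h import *
plan(r.sense(),[(-78,115,43)])
out=[]
for n,(y0,y1,x0,x1) in(("top",(130,245,195,350)),("scene",(150,280,200,340))):
    f=r.grab_frame(n);out.append(cv2.resize(f["pixels"][y0:y1,x0:x1,::-1],(400,400*(y1-y0)//(x1-x0)),interpolation=cv2.INTER_CUBIC))
h=max(o.shape[0] for o in out)
cv2.imwrite("pics/c1.png",np.hstack([cv2.copyMakeBorder(o,0,h-o.shape[0],0,0,0) for o in out]))
E
```

```text
t 1.6 press [-82.5 114.5] 66.0 F [ 0.3 -0. ] 1.6 op 0.0 rpy [-3.135e+00  1.000e-03  1.702e+00]
(-78, 115, 43) [0.05 0.47 2.3 ] [-0.4  0.1 -0.1]
```

View pics/c1.png

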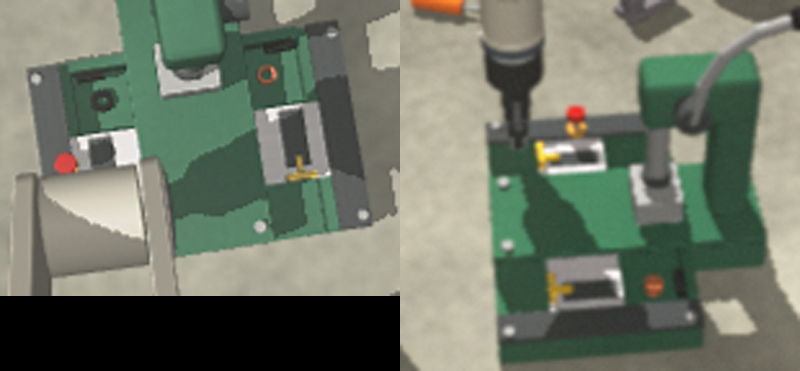

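The fingers (right half, ~(517,140)) stand just in front of the left lug (543,155). I'll go down next and approach gently.

Call:
apply_moves(
  targets=[
    [[-1,0,0.3,2.3,-0.4,0,0],[-1,0,0.3,2.3,-0.4,0,0],[-1,0,0.3,2.3,-0.4,0,0]],
  ],
)

```text
clock: 2.0
eef_pos: [429.8, 50.1, 46.9]
tcp_rot: [3.136, 0.001, 1.704]
contact_force: [-0.2, -0.9, -0.1]
opening: -0.0
```

Call:
apply_moves(
  targets=[
    [[-1,0,0.3,0,0,0,0],[-1,0,0.6,0,0,0,0],[-1,0,0.9,0,0,0,0],[-1,0,0.9,0,0,0,0]],
  ],
)

```text
clock: 2.4
eef_pos: [439.6, 51.4, 47.4]
tcp_rot: [3.135, 0.001, 1.704]
contact_force: [-0.4, -0.0, -0.5]
opening: 0.003
```

```bash
python3 - <<'E'
from rig import r
from h import *
plan(r.sense(),[(-69,115,43)])
E
```

```text
t 2.4 press [-66.7 115. ] 47.4 F [-0.4  0. ] -0.5 op 0.0 rpy [3.135e+00 1.000e-03 1.704e+00]
(-69, 115, 43) [-0.   -0.23  0.44] [ 0.4  0.1 -0. ]
```

Call:
apply_moves(
  targets=[
    [[-1,0,0.1,0.5,0.4,0,0],[-1,0,0.3,0.5,0.4,0,0],[-1,0,0.4,0.5,0.4,0,0]],
  ],
)

```text
clock: 2.7
eef_pos: [443.0, 51.9, 42.0]
tcp_rot: [-3.14, 0.001, 1.704]
contact_force: [-2.6, 0.6, -1.6]
opening: -0.0
```

Call:
apply_moves(
  targets=[
    [[-1,0,0.2,0,0,0,0],[-1,0,0.4,0,0,0,0]],
  ],
)

```text
clock: 2.9
eef_pos: [446.7, 52.4, 41.8]
tcp_rot: [-3.139, 0.001, 1.704]
contact_force: [-2.1, -0.2, -0.8]
opening: -0.005
```

Call:
apply_moves(
  targets=[
    [[-1,0,-1.5,0,0,0,0],[-1,0,-1.5,-4,0,0,0],[-1,-6,-1.5,-4.5,0,0,0],[-1,-11,-1.5,-4.5,0,0,0],[-1,-16,-1.5,-4.5,0,0,0],[-1,-21,-1.5,-4.5,0,0,0],[-1,-23,-1.5,-4,0,0,0],[-1,-23,-1.5,-3,0,0,0]],
  ],
)

```text
clock: 3.7
eef_pos: [464.9, -181.8, 72.9]
tcp_rot: [3.139, 0.004, 1.7]
contact_force: [0.6, 0.2, -0.2]
opening: 0.001
```

```bash
python3 - <<'E'
from rig import r
from h import *
plan(r.sense(),[(-72,-115,42)])
E
```

```text
t 3.7 press [ -72.6 -119.5] 72.9 F [0.6 0.2] -0.2 op 0.0 rpy [3.139 0.004 1.7  ]
(-72, -115, 42) [0.46 0.05 3.09] [ 0.1  0.2 -0.2]
```

Call:
apply_moves(
  targets=[
    [[-1,0.4,-0.1,2,0,0,0],[-1,0.4,-0.1,3.1,0,0,0],[-1,0.4,-0.1,3.1,0,0,0],[-1,0.4,0.5,3.1,0,0,0],[-1,0.4,0.9,3.1,0,0,0],[-1,0.4,1.1,3.1,0,0,0]],
  ],
)

```text
clock: 4.3
eef_pos: [476.1, -176.3, 42.5]
tcp_rot: [3.139, 0.005, 1.701]
contact_force: [-4.0, -1.3, 1.0]
opening: 0.0
```

Call:
apply_moves(
  targets=[
    [[-1,0,0.2,0,0,0,0],[-1,0,0.4,0,0,0,0]],
  ],
)

```text
clock: 4.5
eef_pos: [480.3, -175.7, 42.8]
tcp_rot: [3.139, 0.005, 1.701]
contact_force: [-3.8, -0.7, 2.7]
opening: -0.001
```

Call:
apply_moves(
  targets=[
    [[-1,0,0.2,0,0,0,0],[-1,0,0.3,0,0,0,0]],
  ],
)

```text
clock: 4.7
eef_pos: [483.4, -175.3, 42.9]
tcp_rot: [3.139, 0.005, 1.701]
contact_force: [-3.4, -1.2, 1.7]
opening: 0.001
```

```bash
python3 - <<'E'
from rig import r
from h import *
plan(r.sense(),[(-66,115,42)])
f=r.grab_frame("scene")
cv2.imwrite("pics/c2.png",cv2.resize(f["pixels"][150:280,200:340,::-1],None,fx=5,fy=5,interpolation=cv2.INTER_CUBIC))
E
```

```text
t 4.7 press [ -53.4 -115.5] 42.9 F [-3.5 -0.7] 1.7 op 0.0 rpy [3.139 0.005 1.701]
(-66, 115, 42) [ 2.305e+01 -1.320e+00 -2.000e-02] [ 0.2  0.3 -0.1]
```

View pics/c2.png

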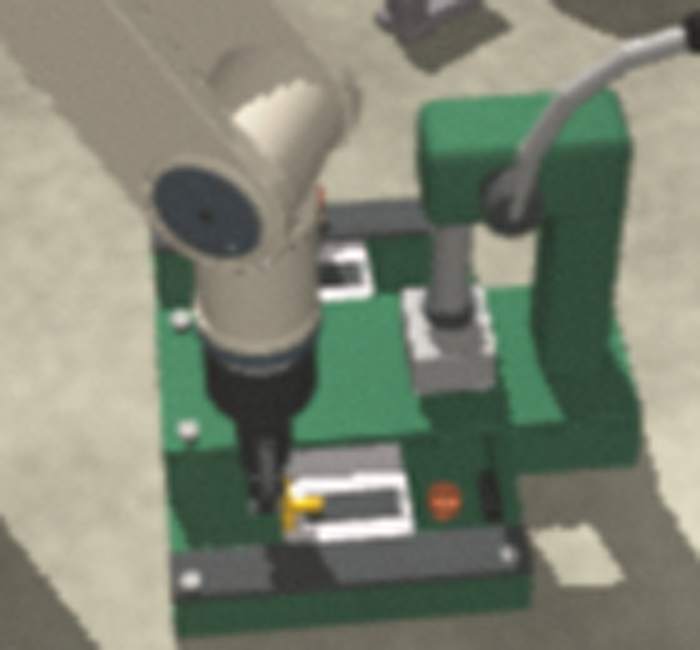

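Call:
apply_moves(
  targets=[
    [[-1,0,-1.5,0,0,0,0],[-1,0,-1.5,-4,0,0,0],[-1,6,-1.5,-4.5,0,0,0],[-1,11,-1.5,-4.5,0,0,0],[-1,16,-1.5,-4.5,0,0,0],[-1,21,-1.5,-4.5,0,0,0],[-1,23,-1.5,-3.5,0,0,0],[-1,23,-1.5,-1,0,0,0]],
  ],
)

```text
clock: 5.55
eef_pos: [439.3, 53.7, 53.0]
tcp_rot: [3.134, 0.004, 1.705]
contact_force: [0.4, -0.6, -1.2]
opening: 0.004
```

```bash
python3 - <<'E'
from rig import r
from h import *
plan(r.sense(),[(-62,115,42),(-48,115,42)])
E
```

```text
t 5.55 press [-66.8 117.3] 53.0 F [ 0.3 -0.6] -1.2 op 0.0 rpy [3.134 0.004 1.705]
(-62, 115, 42) [-0.22  0.47  1.11] [0.4 0.2 0. ]
(-48, 115, 42) [-0.23  1.87  1.12] [0.4 0.2 0. ]
```

Call:
apply_moves(
  targets=[
    [[-1,-0.2,0,1.1,0.4,0,0],[-1,-0.2,0.4,1.1,0.4,0,0],[-1,-0.2,0.8,1.1,0.4,0,0],[-1,-0.2,1.1,1.1,0.4,0,0],[-1,-0.2,1.3,1.1,0.4,0,0],[-1,-0.2,1.5,1.1,0.4,0,0]],
  ],
)

```text
clock: 6.15
eef_pos: [454.2, 53.3, 42.4]
tcp_rot: [-3.141, 0.004, 1.704]
contact_force: [-3.9, -1.1, 0.6]
opening: -0.001
```

Call:
apply_moves(
  targets=[
    [[-1,0,0.2,0,0,0,0],[-1,0,0.3,0,0,0,0]],
  ],
)

```text
clock: 6.35
eef_pos: [457.3, 53.6, 42.5]
tcp_rot: [-3.141, 0.004, 1.704]
contact_force: [-2.9, -0.2, 1.9]
opening: 0.001
```

```bash
python3 - <<'E'
from rig import r
from h import *
plan(r.sense(),[(-59,-115,42),(-42,-115,42)])
E
```

```text
t 6.35 press [-48.9 114.8] 42.5 F [-2.9  0.2] 1.9 op 0.0 rpy [-3.141  0.004  1.704]
(-59, -115, 42) [-22.98  -1.01   0.15] [-0.   0.2 -0. ]
(-42, -115, 42) [-22.98   0.69   0.15] [-0.   0.2 -0. ]
```

Call:
apply_moves(
  targets=[
    [[-1,0,-1.2,0,0,0,0],[-1,0,-1.2,-4,0,0,0],[-1,-6,-1.2,-4.5,0,0,0],[-1,-11,-1.2,-4.5,0,0,0],[-1,-16,-1.2,-4.5,0,0,0],[-1,-21,-1.2,-4.5,0,0,0],[-1,-23,-1.2,-3.5,0,0,0],[-1,-23,-1.2,-1,0,0,0]],
  ],
)

```text
clock: 7.15
eef_pos: [478.4, -180.2, 55.1]
tcp_rot: [3.135, 0.008, 1.7]
contact_force: [0.7, -0.6, -1.4]
opening: 0.002
```

Call:
apply_moves(
  targets=[
    [[-1,0.4,0,1.3,0.3,0,0],[-1,0.4,0,1.3,0.3,0,0],[-1,0.4,0.4,1.3,0.3,0,0],[-1,0.4,0.8,1.3,0.3,0,0],[-1,0.4,1.1,1.3,0.3,0,0],[-1,0.4,1.3,1.3,0.3,0,0]],
  ],
)

```text
clock: 7.75
eef_pos: [491.1, -174.4, 42.7]
tcp_rot: [3.141, 0.008, 1.701]
contact_force: [-3.9, -0.6, 1.6]
opening: 0.002
```

Call:
apply_moves(
  targets=[
    [[-1,0,0.2,0,0,0,0],[-1,0,0.3,0,0,0,0]],
  ],
)

```text
clock: 7.95
eef_pos: [494.3, -173.8, 42.8]
tcp_rot: [3.141, 0.008, 1.702]
contact_force: [-4.1, -0.6, 1.6]
opening: 0.001
```

Call:
apply_moves(
  targets=[
    [[-1,0,-1.5,0,0,0,0],[-1,0,-1.5,-4,0,0,0],[-1,6,-1.5,-4.5,0,0,0],[-1,11,-1.5,-4.5,0,0,0],[-1,16,-1.5,-4.5,0,0,0],[-1,21,-1.5,-4.5,0,0,0],[-1,23,-1.5,-3.5,0,0,0],[-1,23,-1.5,-1,0,0,0]],
  ],
)

```text
clock: 8.75
eef_pos: [450.0, 55.2, 52.2]
tcp_rot: [3.136, 0.008, 1.705]
contact_force: [1.0, 0.1, 0.2]
opening: -0.005
```

Call:
apply_moves(
  targets=[
    [[-1,-0.2,0,1.0,0.3,0,0],[-1,-0.2,0.5,1.0,0.3,0,0],[-1,-0.2,0.9,1.0,0.3,0,0],[-1,-0.2,1.2,1.0,0.3,0,0],[-1,-0.2,1.5,1.0,0.3,0,0],[-1,-0.2,1.7,1.0,0.3,0,0]],
  ],
)

```text
clock: 9.35
eef_pos: [467.3, 55.1, 42.6]
tcp_rot: [3.141, 0.008, 1.704]
contact_force: [-3.1, 0.1, 1.1]
opening: -0.001
```

Call:
apply_moves(
  targets=[
    [[-1,0,0.2,0,0,0,0],[-1,0,0.3,0,0,0,0]],
  ],
)

```text
clock: 9.55
eef_pos: [470.5, 55.5, 42.7]
tcp_rot: [3.141, 0.008, 1.704]
contact_force: [-2.9, -0.8, 1.2]
opening: -0.001
```

Call:
apply_moves(
  targets=[
    [[-1,0,-1.4,0,0,0,0],[-1,0,-1.4,-4,0,0,0],[-1,-6,-1.4,-4.5,0,0,0],[-1,-11,-1.4,-4.5,0,0,0],[-1,-16,-1.4,-4.5,0,0,0],[-1,-21,-1.4,-4.5,0,0,0],[-1,-23,-1.4,-3.5,0,0,0],[-1,-23,-1.4,-1,0,0,0]],
  ],
)

```text
clock: 10.35
eef_pos: [489.4, -178.5, 56.2]
tcp_rot: [3.135, 0.012, 1.701]
contact_force: [0.3, 0.6, 0.3]
opening: -0.002
```

Call:
apply_moves(
  targets=[
    [[-1,0.4,0,1.4,0.3,0.6,0],[-1,0.4,0,1.4,0.3,0.6,0],[-1,0.4,0.5,1.4,0.3,0.6,0],[-1,0.4,1.0,1.4,0.3,0.6,0],[-1,0.4,1.3,1.4,0.3,0.6,0],[-1,0.4,1.6,1.4,0.3,0.6,0]],
  ],
)

```text
clock: 10.95
eef_pos: [505.1, -172.3, 42.7]
tcp_rot: [3.141, 0.001, 1.702]
contact_force: [-3.6, -0.8, 1.8]
opening: 0.002
```

Call:
apply_moves(
  targets=[
    [[-1,0,0.2,0,0,0,0],[-1,0,0.3,0,0,0,0]],
  ],
)

```text
clock: 11.15
eef_pos: [508.3, -171.7, 42.9]
tcp_rot: [3.14, 0.001, 1.702]
contact_force: [-3.4, -0.4, 1.8]
opening: 0.0
```

Call:
apply_moves(
  targets=[
    [[-1,0,-1.5,0,0,0,0],[-1,0,-1.5,-4,0,0,0],[-1,6,-1.5,-4.5,0,0,0],[-1,11,-1.5,-4.5,0,0,0],[-1,16,-1.5,-4.5,0,0,0],[-1,21,-1.5,-4.5,0,0,0],[-1,23,-1.5,-3.5,0,0,0],[-1,23,-1.5,-1,0,0,0]],
  ],
)

```text
clock: 11.95
eef_pos: [463.9, 57.3, 53.9]
tcp_rot: [3.136, 0.001, 1.705]
contact_force: [-0.0, -0.2, -0.3]
opening: -0.001
```

Call:
apply_moves(
  targets=[
    [[-1,-0.5,0,1.2,0.3,0,0],[-1,-0.5,0.5,1.2,0.3,0,0],[-1,-0.5,0.9,1.2,0.3,0,0],[-1,-0.5,1.2,1.2,0.3,0,0],[-1,-0.5,1.5,1.2,0.3,0,0],[-1,-0.5,1.7,1.2,0.3,0,0]],
  ],
)

```text
clock: 12.55
eef_pos: [481.6, 54.3, 42.4]
tcp_rot: [3.141, 0.001, 1.704]
contact_force: [-3.1, 0.0, 2.0]
opening: -0.003
```

Call:
apply_moves(
  targets=[
    [[-1,0,0.2,0,0,0,0],[-1,0,0.3,0,0,0,0]],
  ],
)

```text
clock: 12.75
eef_pos: [484.8, 54.6, 42.6]
tcp_rot: [3.141, 0.001, 1.704]
contact_force: [-2.4, -0.5, 1.8]
opening: -0.002
```

Call:
apply_moves(
  targets=[
    [[-1,0,-1.4,0,0,0,0],[-1,0,-1.4,-4,0,0,0],[-1,-6,-1.4,-4.5,0,0,0],[-1,-11,-1.4,-4.5,0,0,0],[-1,-16,-1.4,-4.5,0,0,0],[-1,-21,-1.4,-4.5,0,0,0],[-1,-22.7,-1.4,-3.5,0,0,0],[-1,-22.7,-1.4,-1,0,0,0]],
  ],
)

```text
clock: 13.55
eef_pos: [503.3, -176.3, 54.3]
tcp_rot: [3.135, 0.004, 1.701]
contact_force: [-0.2, -0.1, -0.2]
opening: 0.005
```

Call:
apply_moves(
  targets=[
    [[-1,0.5,0,1.2,0.3,0,0],[-1,0.5,0,1.2,0.3,0,0],[-1,0.5,0.5,1.2,0.3,0,0],[-1,0.5,1.0,1.2,0.3,0,0],[-1,0.5,1.3,1.2,0.3,0,0],[-1,0.5,1.6,1.2,0.3,0,0]],
  ],
)

```text
clock: 14.15
eef_pos: [518.8, -168.9, 42.9]
tcp_rot: [3.14, 0.005, 1.702]
contact_force: [-2.8, -0.7, 0.9]
opening: -0.0
```

Call:
apply_moves(
  targets=[
    [[-1,0,0.2,0,0,0,0],[-1,0,0.3,0,0,0,0]],
  ],
)

```text
clock: 14.35
eef_pos: [522.0, -168.5, 43.1]
tcp_rot: [3.14, 0.005, 1.702]
contact_force: [-2.9, -0.6, 0.9]
opening: -0.0
```

Call:
apply_moves(
  targets=[
    [[-1,0,-1.5,0,0,0,0],[-1,0,-1.5,-4,0,0,0],[-1,6,-1.5,-4.5,0,0,0],[-1,11,-1.5,-4.5,0,0,0],[-1,16,-1.5,-4.5,0,0,0],[-1,21,-1.5,-4.5,0,0,0],[-1,22.3,-1.5,-3.5,0,0,0],[-1,22.3,-1.5,-1,0,0,0]],
  ],
)

```text
clock: 15.15
eef_pos: [478.5, 53.3, 53.4]
tcp_rot: [3.136, 0.004, 1.705]
contact_force: [0.3, 0.1, -1.1]
opening: -0.0
```

```bash
python3 - <<'E'
from rig import r
from h import *
plan(r.sense(),[(-22,110,42),(-8,110,42)])
f=r.grab_frame("scene")
cv2.imwrite("pics/c3.png",cv2.resize(f["pixels"][150:280,200:340,::-1],None,fx=5,fy=5,interpolation=cv2.INTER_CUBIC))
E
```

```text
t 15.15 press [-27.9 111.7] 53.4 F [0.3 0. ] -1.1 op -0.0 rpy [3.136 0.004 1.705]
(-22, 110, 42) [-0.17  0.59  1.14] [0.3 0.2 0.1]
(-8, 110, 42) [-0.17  1.99  1.15] [0.3 0.2 0.1]
```

View pics/c3.png

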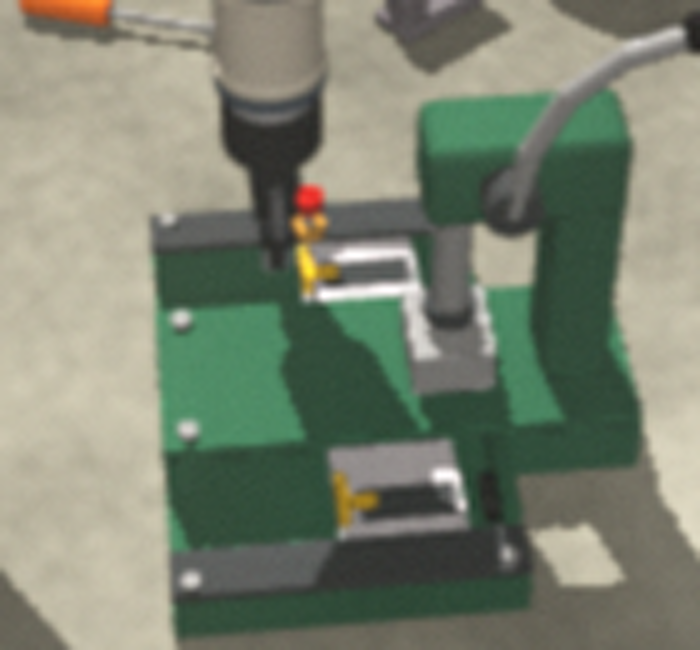

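Both ends have advanced. The right lug (343,500) leads the left one (305,270), as planned.

Call:
apply_moves(
  targets=[
    [[-1,-0.3,0,1.1,0.3,0.2,0],[-1,-0.3,0.5,1.1,0.3,0.2,0],[-1,-0.3,0.9,1.1,0.3,0.2,0],[-1,-0.3,1.2,1.1,0.3,0.2,0],[-1,-0.3,1.5,1.1,0.3,0.2,0],[-1,-0.3,1.7,1.1,0.3,0.2,0]],
  ],
)

```text
clock: 15.8
eef_pos: [493.1, 50.9, 38.7]
tcp_rot: [-3.136, 0.001, 1.705]
contact_force: [-3.1, -1.2, 1.5]
opening: -0.002
```

Call:
apply_moves(
  targets=[
    [[-1,0,0.2,0,0,0,0],[-1,0,0.3,0,0,0,0]],
  ],
)

```text
clock: 16.0
eef_pos: [496.2, 51.3, 38.7]
tcp_rot: [-3.136, 0.001, 1.704]
contact_force: [-3.1, 0.4, 1.5]
opening: 0.001
```

Call:
apply_moves(
  targets=[
    [[-1,0,0.2,-0.2,-0.3,0,0],[-1,0,0.3,-0.3,-0.3,0,0]],
  ],
)

```text
clock: 16.2
eef_pos: [499.3, 51.8, 41.8]
tcp_rot: [-3.141, 0.001, 1.705]
contact_force: [-2.1, 0.2, -0.3]
opening: -0.0
```

Call:
apply_moves(
  targets=[
    [[-1,0,-1.4,0,0,0,0],[-1,0,-1.4,-4,0,0,0],[-1,-6,-1.4,-4.5,0,0,0],[-1,-11,-1.4,-4.5,0,0,0],[-1,-16,-1.4,-4.5,0,0,0],[-1,-21,-1.4,-4.5,0,0,0],[-1,-22.4,-1.4,-3.5,0,0,0],[-1,-22.4,-1.4,-1,0,0,0]],
  ],
)

```text
clock: 17.0
eef_pos: [517.4, -176.0, 53.8]
tcp_rot: [3.136, 0.004, 1.701]
contact_force: [0.8, 0.6, 0.1]
opening: 0.002
```

Call:
apply_moves(
  targets=[
    [[-1,0.6,0,1.2,0.3,0.2,0],[-1,0.6,0,1.2,0.3,0.2,0],[-1,0.6,0.5,1.2,0.3,0.2,0],[-1,0.6,1.0,1.2,0.3,0.2,0],[-1,0.6,1.3,1.2,0.3,0.2,0],[-1,0.6,1.5,1.2,0.3,0.2,0]],
  ],
)

```text
clock: 17.6
eef_pos: [531.9, -167.9, 42.3]
tcp_rot: [3.141, 0.001, 1.702]
contact_force: [-3.4, -1.4, 2.0]
opening: -0.001
```

Call:
apply_moves(
  targets=[
    [[-1,0,0.1,0,0,0,0],[-1,0,0.2,0,0,0,0]],
  ],
)

```text
clock: 17.8
eef_pos: [533.8, -167.5, 42.4]
tcp_rot: [3.141, 0.001, 1.702]
contact_force: [-3.5, 0.0, 2.6]
opening: 0.002
```

Call:
apply_moves(
  targets=[
    [[-1,0,0.1,0,0,0,0],[-1,0,0.2,0,0,0,0]],
  ],
)

```text
clock: 18.0
eef_pos: [535.6, -167.2, 42.4]
tcp_rot: [-3.141, 0.001, 1.702]
contact_force: [-6.2, -1.6, 3.2]
opening: 0.001
```

Call:
apply_moves(
  targets=[
    [[-1,0,-1.6,0,0,0,0],[-1,0,-1.6,-4,0,0,0],[-1,6,-1.6,-4.5,0,0,0],[-1,11,-1.6,-4.5,0,0,0],[-1,16,-1.6,-4.5,0,0,0],[-1,21,-1.6,-4.5,0,0,0],[-1,22.3,-1.6,-3.5,0,0,0],[-1,22.3,-1.6,-1,0,0,0]],
  ],
)

```text
clock: 18.8
eef_pos: [492.6, 55.1, 53.8]
tcp_rot: [3.136, 0.0, 1.706]
contact_force: [0.5, -0.2, -1.1]
opening: -0.003
```

Call:
apply_moves(
  targets=[
    [[-1,-0.3,0,1.0,0.2,0,0],[-1,-0.3,0,1.1,0.2,0,0],[-1,-0.3,0.5,1.1,0.2,0,0],[-1,-0.3,0.8,1.1,0.2,0,0],[-1,-0.3,1.0,1.1,0.2,0,0],[-1,-0.3,1.2,1.1,0.2,0,0]],
  ],
)

```text
clock: 19.4
eef_pos: [504.7, 53.4, 43.2]
tcp_rot: [3.14, 0.0, 1.705]
contact_force: [-3.2, 0.6, 1.4]
opening: 0.0
```

Call:
apply_moves(
  targets=[
    [[-1,0,0.1,0,0,0,0],[-1,0,0.2,0,0,0,0]],
  ],
)

```text
clock: 19.6
eef_pos: [505.9, 53.5, 43.1]
tcp_rot: [-3.141, 0.0, 1.705]
contact_force: [-7.3, -1.1, 4.2]
opening: 0.003
```

Call:
apply_moves(
  targets=[
    [[-1,0,0.1,0,0,0,0]],
  ],
)

```text
clock: 19.7
eef_pos: [505.8, 53.4, 43.0]
tcp_rot: [-3.139, 0.0, 1.705]
contact_force: [-5.3, -0.3, 2.9]
opening: 0.002
```

```bash
python3 - <<'E'
from rig import r
from h import *
s=r.sense();plan(s,[]);print(s["contact_force"],s["wrist_torque"])
f=r.grab_frame("scene");t=r.grab_frame("top")
a=cv2.resize(f["pixels"][195:280,240:330,::-1],(423,400),interpolation=cv2.INTER_CUBIC)
b=cv2.resize(t["pixels"][130:215,270:350,::-1],(376,400),interpolation=cv2.INTER_CUBIC)
cv2.imwrite("pics/c4.png",np.hstack([a,b]))
s=r.sense();plan(s,[])
E
```

```text
t 19.7 press [ -0.9 108.2] 43.0 F [-5.3  0.4] 2.9 op 0.0 rpy [-3.139  0.     1.705]
[-5.33892525 -0.32469708  2.86773761] [-0.05842185  0.90283488 -0.00227066]
t 19.8 press [ -0.9 108.2] 43.0 F [-5.9 -0.1] 3.4 op -0.0 rpy [-3.139  0.     1.705]
```

View pics/c4.png

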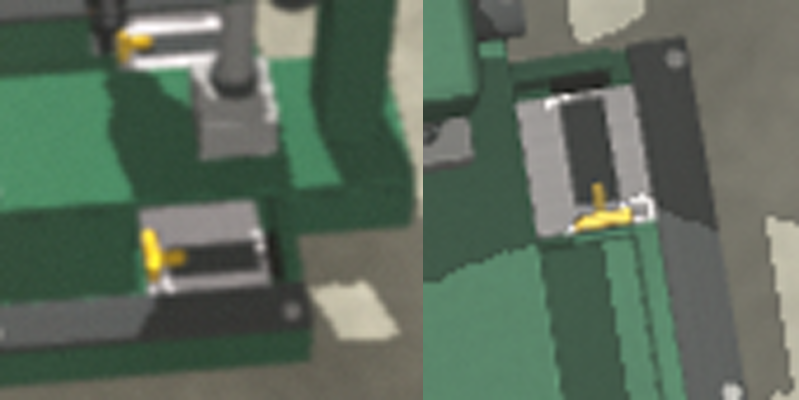

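Call:
apply_moves(
  targets=[
    [[-1,0,0.15,0,0,0,0],[-1,0,0.2,0,0,0,0]],
  ],
)

```text
clock: 20.0
eef_pos: [505.8, 53.4, 42.7]
tcp_rot: [-3.135, 0.0, 1.705]
contact_force: [-8.2, -1.4, 4.5]
opening: -0.0
```

Call:
apply_moves(
  targets=[
    [[-1,0,0.25,0,0,0,0],[-1,0,0.3,0,0,0,0]],
  ],
)

```text
clock: 20.2
eef_pos: [505.8, 53.4, 42.2]
tcp_rot: [-3.129, 0.0, 1.705]
contact_force: [-11.8, -1.8, 6.5]
opening: -0.001
```

Call:
apply_moves(
  targets=[
    [[-1,0,-1.2,-0.2,-0.5,0,0],[-1,0,-1.2,-4,-0.7,0,0],[-1,-6,-1.2,-4.5,-0.7,0,0],[-1,-11,-1.2,-4.5,-0.7,0,0],[-1,-16,-1.2,-4.5,-0.7,0,0],[-1,-21,-1.2,-4.5,-0.7,0,0],[-1,-22.2,-1.2,-3.5,-0.7,0,0],[-1,-22.2,-1.2,-1,-0.7,0,0]],
  ],
)

```text
clock: 21.0
eef_pos: [527.1, -172.4, 54.2]
tcp_rot: [3.135, 0.004, 1.702]
contact_force: [1.0, 0.2, -0.1]
opening: -0.001
```

```bash
python3 - <<'E'
from rig import r
from h import *
plan(r.sense(),[(-6,-115,43)])
E
```

```text
t 21.0 press [  -9.7 -118.5] 54.2 F [1.  0.1] -0.1 op -0.0 rpy [3.135 0.004 1.702]
(-6, -115, 43) [0.35 0.36 1.12] [ 0.4  0.2 -0.1]
```

Call:
apply_moves(
  targets=[
    [[-1,0.3,0,1.1,0.4,0.2,0],[-1,0.3,0,1.2,0.4,0.2,0],[-1,0.3,0.4,1.2,0.4,0.2,0],[-1,0.3,0.6,1.2,0.4,0.2,0],[-1,0.3,0.8,1.2,0.4,0.2,0],[-1,0.3,0.9,1.2,0.4,0.2,0]],
  ],
)

```text
clock: 21.6
eef_pos: [535.9, -168.0, 42.8]
tcp_rot: [-3.141, 0.001, 1.702]
contact_force: [-3.5, -0.3, 1.2]
opening: -0.0
```

Call:
apply_moves(
  targets=[
    [[-1,0,0.1,0,0,0,0],[-1,0,0.15,0,0,0,0]],
  ],
)

```text
clock: 21.8
eef_pos: [535.9, -167.8, 42.8]
tcp_rot: [-3.139, 0.0, 1.703]
contact_force: [-7.6, -2.9, 4.0]
opening: 0.0
```

Call:
apply_moves(
  targets=[
    [[-1,0,0.25,0,0,0,0],[-1,0,0.32,0,0,0,0],[-1,0,0.32,0,0,0,0]],
  ],
)

```text
clock: 22.1
eef_pos: [535.9, -167.3, 42.4]
tcp_rot: [-3.133, -0.001, 1.704]
contact_force: [-11.8, -3.4, 5.0]
opening: -0.002
```

Call:
apply_moves(
  targets=[
    [[-1,0,-1.5,-0.2,-0.5,0,0],[-1,0,-1.5,-4,-0.5,0,0],[-1,0,-1.5,-8,-0.5,0,0],[-1,5,-1.5,-8.5,-0.5,0,0],[-1,10,-1.2,-8.5,-0.5,0,0],[-1,15,-1,-8.5,-0.5,0,0],[-1,20,-0.5,-8.5,-0.5,0,0],[-1,25,0,-8.5,-0.5,0,0]],
  ],
)

```text
clock: 22.9
eef_pos: [503.4, 81.7, 128.2]
tcp_rot: [3.141, -0.001, 1.703]
contact_force: [0.9, -0.0, 1.0]
opening: -0.003
```

```bash
python3 - <<'E'
from rig import r
from h import *
plan(r.sense(),[(0.5,156,110),(0.5,156,89)])
for n in("top","scene"):
    f=r.grab_frame(n);print(n,blobs(f,"yellow"))if 0 else None
    cv2.imwrite(f"pics/p_{n}.png",cv2.resize(f["pixels"][130:260,200:340,::-1],None,fx=4,fy=4,interpolation=cv2.INTER_CUBIC))
E
```

```text
t 22.9 press [  0.5 136.5] 128.2 F [ 0.9 -0.1] 1.0 op -0.0 rpy [ 3.141e+00 -1.000e-03  1.703e+00]
(0.5, 156, 110) [ 1.95 -0.01  1.82] [ 0.1 -0.1 -0. ]
(0.5, 156, 89) [ 1.94 -0.01  3.92] [ 0.1 -0.1 -0. ]
```

View pics/p_scene.png

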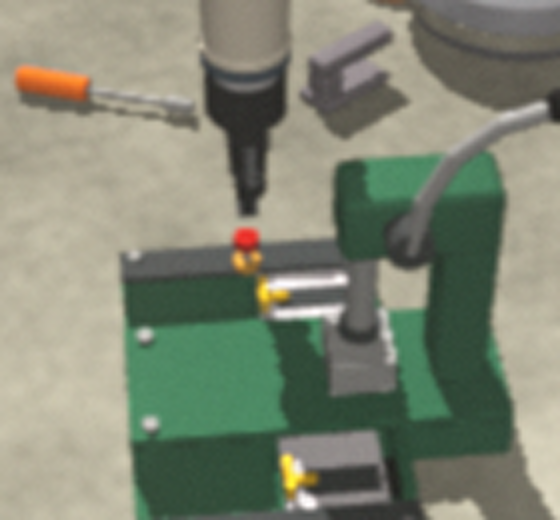

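The fingers stand at (247,210), almost over the red head (246,238). Both lugs have passed the pin.

Call:
apply_moves(
  targets=[
    [[-1,2,0,0,0,0,0],[-1,2,0,1.5,0,0,0],[-1,2,0,2.8,0,0,0],[-1,2,0,3.4,0,0,0],[-1,2,0,3.4,0,0,0]],
  ],
)

```text
clock: 23.5
eef_pos: [500.2, 104.0, 93.2]
tcp_rot: [-3.141, -0.002, 1.708]
contact_force: [0.4, 0.9, 0.0]
opening: -0.004
```

Call:
apply_moves(
  targets=[
    [[-1,0,0,0.3,0,0,0],[-1,0,0,0.6,0,0,0],[-1,0,0,0.9,0,0,0]],
  ],
)

```text
clock: 23.8
eef_pos: [500.5, 103.7, 84.4]
tcp_rot: [-3.141, -0.002, 1.707]
contact_force: [-0.7, -1.1, 4.4]
opening: -0.002
```

Call:
apply_moves(
  targets=[
    [[-1,0,0,0.3,0,0,0],[-1,0,0,0.6,0,0,0],[-1,0,0,0.8,0,0,0]],
  ],
)

```text
clock: 24.1
eef_pos: [500.5, 103.7, 76.2]
tcp_rot: [-3.141, -0.002, 1.707]
contact_force: [-1.0, -1.2, 3.8]
opening: 0.003
```

Call:
apply_moves(
  targets=[
    [[-1,0,0,0.1,0,0,0],[-1,0,0,0.2,0,0,0]],
  ],
)

```text
clock: 24.3
eef_pos: [500.6, 103.8, 74.9]
tcp_rot: [-3.141, -0.002, 1.708]
contact_force: [-6.3, -2.0, 24.9]
opening: 0.001
```

Call:
apply_moves(
  targets=[
    [[-1,0,0,-0.3,0,0,0],[-1,0,0,-2,0,0,0],[-1,0,0,-6,0,0,0],[-1,0,-3,-10,0,0,0],[-1,4,-8,-12,0,0,0],[-1,8,-11,-12,0,0,0],[-1,12,-11,-12,0,0,0],[-1,12,-11,-12,0,0,0]],
  ],
)

```text
clock: 25.1
eef_pos: [373.7, 211.4, 195.8]
tcp_rot: [3.14, -0.004, 1.712]
contact_force: [0.4, -0.4, -1.0]
opening: -0.0
```

```bash
python3 - <<'E'
from rig import r
from h import *
plan(r.sense(),[]);o=[]
for n in("top","scene"):
    f=r.grab_frame(n);o.append(cv2.resize(f["pixels"][130:260,200:340,::-1],(400,371),interpolation=cv2.INTER_CUBIC))
    print(n,blobs(f,"yellow")[0],blobs(f,"red")[0])
    th=float(B["th"]);R2=np.array([[np.cos(th),-np.sin(th)],[np.sin(th),np.cos(th)]])
    for y in(115,-115):print(y,proj(f,[*(R2@[14,y]+B["c"]),52]))
    print([proj(f,[*(R2@[1,156]+B["c"]),z]) for z in(68,80)])
cv2.imwrite("pics/end.png",np.hstack(o))
E
```

```text
t 25.1 press [-110.9  282.3] 195.8 F [ 0.3 -0.5] -1.0 op -0.0 rpy [ 3.14  -0.004  1.712]
top [([308.3, 176.2], [303, 175, 11, 3, 19]), ([232.6, 182.3], [232, 181, 2, 4, 7]), ([233.8, 187.8], [229, 186, 11, 4, 22])] [([40.5, 108.7], [38, 107, 6, 4, 6]), ([48.9, 110.9], [45, 110, 8, 2, 9])]
115 [233.42710621 187.53145942]
-115 [308.06414232 175.90877114]
[array([220.31745892, 193.4023463 ]), array([219.9785868 , 193.09182327])]
scene [([17.2, 91.6], [5, 84, 29, 18, 371]), ([266.4, 202.9], [264, 199, 8, 8, 31]), ([369.0, 240.0], [368, 239, 3, 3, 9]), ([273.1, 249.1], [271, 244, 8, 10, 34]), ([263.6, 321.4], [262, 320, 4, 4, 12])] [([332.8, 107.3], [320, 97, 30, 21, 275]), ([261.1, 191.7], [259, 190, 5, 5, 18]), ([303.7, 315.2], [301, 312, 6, 7, 32])]
115 [265.3530735  202.15610805]
-115 [271.61754942 248.17604446]
[array([261.07256467, 192.20848783]), array([261.04448848, 190.00391277])]
```

View pics/end.png

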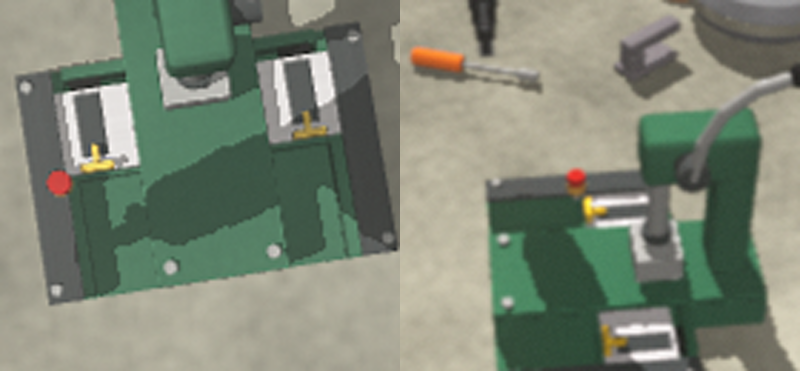

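The lugs match their predicted home pixels within about 1.5 px, the pin head has dropped about 2.3 px (about 12 mm), and the arm is clear. I'm handing the job in.

```bash
python3 -c "
from rig import r
print(r.sign_off())"
```

```text
the job is handed in; nothing more can be done
None
```

The shutter is closed and locked, and I handed the job in at about 25 s of the 72 s allowed. `sign_off` reports no verdict.

**Shutter:** I pushed the left and right lugs in turn, at most about 14 mm at a time, and the force stayed around 2 to 4 N while it ran free. I then seated each end against its buffer with about 12 N, left first and right last. The highest wrist reading at the end of any push was about 14 N; forces within a move were not recorded.

**Lock pin:** It went down at about 4 N and met its stop with the fingertips at 74.9 mm (75 mm is fully down). The force reached 24.9 N at the stop, under the 30 N limit but a harder lean than I intended, so I lifted off straight away.

**Last checks:**
- **Lugs:** in the top view both lugs lie within about 0.5 px (1 to 2 mm) of their predicted home positions. The scene view agrees within about 1.5 px, on the closed side, so it does not resolve the 2 mm tolerance as finely.
- **Pin:** its head sits about 2.3 px lower than at the start, which matches the full 12 mm stroke.
- **Arm:** it is clear of everything, with about 1 N residual on the wrist sensor.
- **Other objects:** I did not measure them one by one. The arm's path stayed away from them, and no contact showed in the force readings.

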